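# Seat the check rod in the dry block warmer

## Robot

A 7-joint arm with a two-finger parallel gripper is mounted at the origin on the work surface. World frame = base frame: x ahead of the robot, y to its left, z up, the work surface at z = 0. Lengths are in m, angles in rad, forces in N, time in s.
With the tool pointing down it reaches from about 0.35 to 0.9 m from the base axis. Payload 19.9 kg.
Tool frame: the origin (TCP) lies between the finger pads; the fingertips stand 19 mm ahead of it and the grasp point (between the pads) is the TCP; z points along the fingers, y is the direction in which the jaws open and shut (so a half turn about z gives the same grasp; the last joint's range is limited). The gripper opens to 94 mm and grips with 3 to 60 N. Pads are 16 mm wide; open, the fingers measure 119 mm over their backs; the gripper's body (75 mm by 177 mm) begins 78 mm behind the grasp point.
Start: joints at [-1.351, 0.417, -0.01, 1.614, 0.005, 1.111, -0.053], TCP at [0.161, 0.604, 0.224] pointing down, gripper open.
Joint ranges: [-2.81, 2.81], [-0.39, 2.02], [-1.27, 1.25], [0.06, 2.57], [-1.19, 4.33], [0.19, 2], [-2.82, 2.82]. Speed limits (rad/s): [1.89, 1.89, 2.39, 2.39, 3.01, 3.01, 3.01].

## Interface

Orientations are given as a 3x3 rotation matrix whose columns are the frame's x, y, z axes.
In Python, from rig import robot gives the robot as it stands. Calls block until the motion is done:
- robot.move_ptp(position, orientation): joint-space move of the TCP to a pose.
- robot.move_linear(position, velocity=0.15, frame=None, threshold=None): straight line of the TCP; frame=None keeps the orientation; velocity is the mean speed in m/s. With threshold (N) it stops when the force on the tool has changed by that much, and returns True; else False.
- robot.goto_joints(angles): joint-space move.
- robot.gripper_to(opening): finger opening in m; the grip force is fixed at half the most; returns when the fingers have stopped.
- robot.pause(seconds).
- robot.ik(position, orientation): joint angles nearest the present ones, or None.
- robot.get_state(): the state.
- robot.grab_frame(name): name is "scene" or "side" or "wrist"; returns the picture (400x640x3 uint8, red, green, blue); there is no depth.
- robot.camera_info(name): a dict with "fx", "fy", "cx", "cy" (pixels), "rvec" (rotation vector, rad) and "tvec" (3), from world to camera coordinates, as OpenCV has them. Camera axes: x right, y down, z forward; pixel columns grow to the right and rows downward; lengths in m; the calibration is good to about 2 mm. The wrist camera is an equidistant fisheye: a pixel r from the principal point sees the ray r / f radians off the axis. A picture is of the moment at which its call begins: read the wrist's pose just before it. camera_info takes no time and is no camera call; for the wrist camera it gives the pose at the moment of the call.
A pose or a line that the arm cannot do raises robot.PlanningError and nothing moves.
- robot.sign_off(): hands the job in, once; it reports no verdict.
The state is a dict: "time": time; "qpos": joint angles; "joint_vel": joint speeds; "effort": joint torques, N m; "ee_pos": TCP position; "tool_rot": TCP orientation; "force": force on the tool from outside, world axes, zero at the start; "moment": the same for the moment, N m; "opening": finger opening in m.
Only numpy, scipy, OpenCV 4.12 (cv2) and the standard library are available. Lean on these libraries where they do the work, as an engineer would, in place of code of your own. Each camera call takes 0.05 s, during which the arm holds its last target. There are 200 camera calls.

## Task

Take the thick plain steel check rod out of the rod rack and seat it in the warmer: feel gently with its end for the bore in the middle of the metal block, which may sit a few millimetres off-centre in its well, then press the rod straight down until the stiff lifter under it has gone all the way down and the rod is fully home. Let go and leave the rod standing in the bore, and do not disturb the other two rods or anything else on the bench; never lean hard on the warmer with the rod.

Things in the scene. Friction and masses are not known exactly. Their poses are not given: they have to be found in the camera images.
- rod_mid (a point): Centre of the check rod (z along it, up): plain round steel, diameter 16 mm, length 100 mm, about 0.15 kg, lower rim broken by 1 mm, no knob. The thickest of three steel rods standing in the rack; which of the three places it has varies. It stands loosely, 24 mm deep in an 18 mm hole; its upper 76 mm stick out.
- rod_tip (a point): Centre of the check rod's flat lower end, 50 mm below rod_mid along the rod. Press the rod on the warmer with well under 40 N; feeling for the bore needs only 2 to 6 N.
- rack: Fixed grey plastic rod rack, 70 mm (x) by 180 mm (y) by 32 mm high, with three 18 mm holes in a row along its y axis at -60, 0 and +60 mm, hole floors 8 mm above the bench. Origin: centre of its underside; z up.
- warmer: Fixed dry block warmer, white housing 190 (x) by 150 (y) by 82 mm high, panel on its -x face; origin: centre of its underside, z up. A round well 100 mm wide, its axis 30 mm along +x from the origin, holds a 60 by 60 mm square aluminium block, its flat top 90 mm above the bench. The block is fast in the well, but turned any way and 3 to 5.5 mm off-centre in any direction.
- bore_nominal (a point): Centre of the warmer's well, at the height of the block's top. The wide bore, in the block's middle, lies 3 to 5.5 mm from this point in any horizontal direction, unmeasured: round, 17 mm wide, upright, sharp-edged, blind. Four 10.5 mm bores lie 28 mm from it towards the block's corners; two hold capped tubes sticking up 5 mm.
- lifter (a joint): Steel disc in the wide bore, held by friction: 0 = up (start), 0.008 m = fully down on its stop. It slides down under about 8 N and stays where left. The rod's end meets it 31 mm below the bore's mouth and is fully home 39 mm below it (61 mm of rod then stick out).
- thin_rod: thin plain steel rod, 11 mm by 100 mm, in the rack; leave alone. Origin: its lower end.
- knob_rod: steel rod 12 mm thick with a 26 mm knob, 88 mm long, in the rack; leave alone. Origin: its lower end.
- jar_a: small lidded jar, 44 mm across, 55 mm high; bystander, leave alone. Origin: centre of its underside.
- jar_b: second small lidded jar, 44 mm across, 55 mm high; bystander, leave alone. Origin: centre of its underside.
- slide_box: blue slide box 85 by 120 by 30 mm; bystander, leave alone. Origin: centre of its underside.
- wash_bottle: white wash bottle with red cap and spout, 64 mm across, about 185 mm high; bystander, leave alone. Origin: centre of its underside.
- dish: flat glass dish, 90 mm across, 15 mm high; bystander, leave alone. Origin: centre of its underside.
- timer: small white timer lying flat, 60 by 45 by 16 mm, between rack and warmer; bystander, leave alone. Origin: centre of its underside.
- tray: small grey open tray 80 by 35 by 25 mm, between rack and warmer; bystander, leave alone. Origin: centre of its underside.
Things that resemble listed ones, but are neither listed nor needed, are in the scene too. What is shaped like the part that bears rod_mid but pink is not meant.

How it is judged:
By the outcome, as a careful person would: the job done as asked, in the order asked, and still so for the second after the job is handed in, with the robot touching nothing.
It also fails if it takes over 72 s, if anything falls off the work surface, if the arm or the gripper's body presses on something with over 40 N, if the wrist force passes 120 N, or if a joint passes its speed limit or range.

## Working session

There is one attempt and no reset: what is moved stays moved. The work goes in short steps, each a Python script; the robot and the scene stay as the last script left them, time stands still between calls to the robot, and variables do not carry over. Pictures are saved under pics/ and viewed, about 8 in all and at most 12, crops included, and the job is handed in when it is done.

```bash
ls; mkdir -p pics; python3 - <<'E'
from rig import robot
import cv2,numpy as np
for n in("scene","side"):
    cv2.imwrite(f"pics/{n}0.png",robot.grab_frame(n)[:,:,::-1]); c=robot.camera_info(n)
    R=cv2.Rodrigues(np.array(c["rvec"],float))[0]
    print(n,{k:np.round(v,3) for k,v in c.items() if k in('fx','fy','cx','cy')}, "pos",np.round(-R.T@np.array(c["tvec"]),3),"axis",R[2].round(2))
s=robot.get_state();print(s["time"],s["opening"],s["tool_rot"],s["force"])
E
```

```text
pics
scene {'fx': np.float64(374.995), 'fy': np.float64(374.995), 'cx': np.float64(316.798), 'cy': np.float64(202.707)} pos [ 0.811 -0.39   0.711] axis [-0.29  0.55 -0.78]
side {'fx': np.float64(377.001), 'fy': np.float64(377.001), 'cx': np.float64(314.039), 'cy': np.float64(202.471)} pos [ 0.269 -0.535  0.659] axis [ 0.33  0.68 -0.66]
0.1 0.09390449087992499 [[-9.66192673e-01  2.57821034e-01 -1.83771188e-04]
 [ 2.57821085e-01  9.66192137e-01 -1.02052795e-03]
 [-8.55552953e-05 -1.03340672e-03 -9.99999462e-01]] [-0.79519663  0.08413826  0.21298315]
```

View pics/scene0.png

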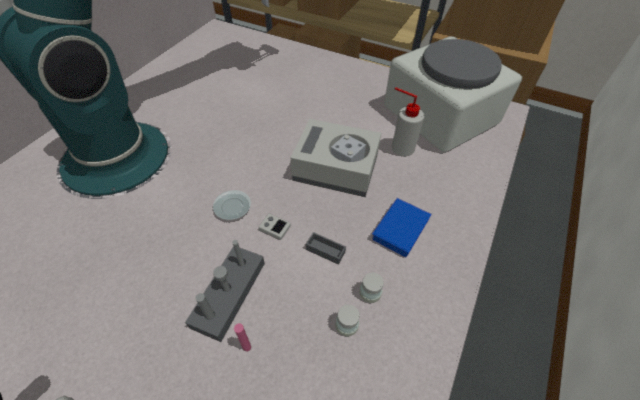

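View pics/side0.png

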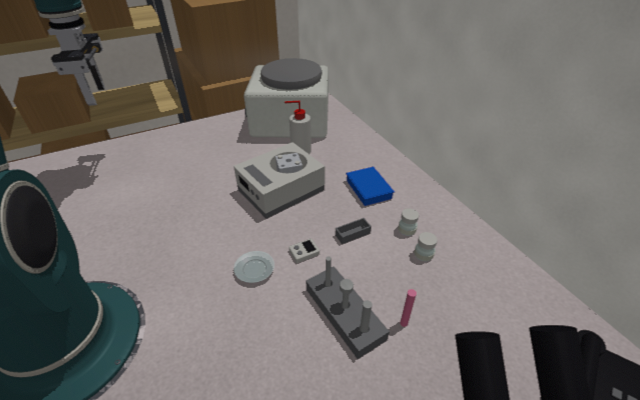

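The scene view shows the rack around (227,292) with the knob rod in the middle (222,275), a rod on either side at (205,305) and (237,252), the pink decoy at (243,338) and the warmer block at (349,147). The side view agrees. I'll enlarge the rack and warmer in both.

```bash
python3 - <<'E'
import cv2,numpy as np
a=cv2.imread("pics/scene0.png");b=cv2.imread("pics/side0.png")
def crop(im,x,y,w,h,s): 
    c=cv2.resize(im[y:y+h,x:x+w],None,fx=s,fy=s,interpolation=cv2.INTER_CUBIC)
    for i in range(0,w,10): cv2.putText(c,str(x+i),(i*s,8),0,.3,(0,0,255),1); c[:, i*s]=c[:, i*s]*.8
    for i in range(0,h,10): cv2.putText(c,str(y+i),(0,i*s+4),0,.3,(0,0,255),1); c[i*s]=c[i*s]*.8
    return c
A=np.vstack([crop(a,180,230,100,115,4)[:300*2//2+160], ]);
top=np.hstack([crop(a,185,235,100,75,4),crop(b,300,250,100,75,4)])
bot=np.hstack([crop(a,285,120,100,75,4),crop(b,232,142,100,75,4)])
top=np.hstack([crop(a,185,232,90,75*1,4)[:300],crop(b,300,250,100,75,4)])
cv2.imwrite("pics/crop0.png",np.vstack([top,bot[:,:top.shape[1]]]))
E
```

```text
(no output)
```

View pics/crop0.png

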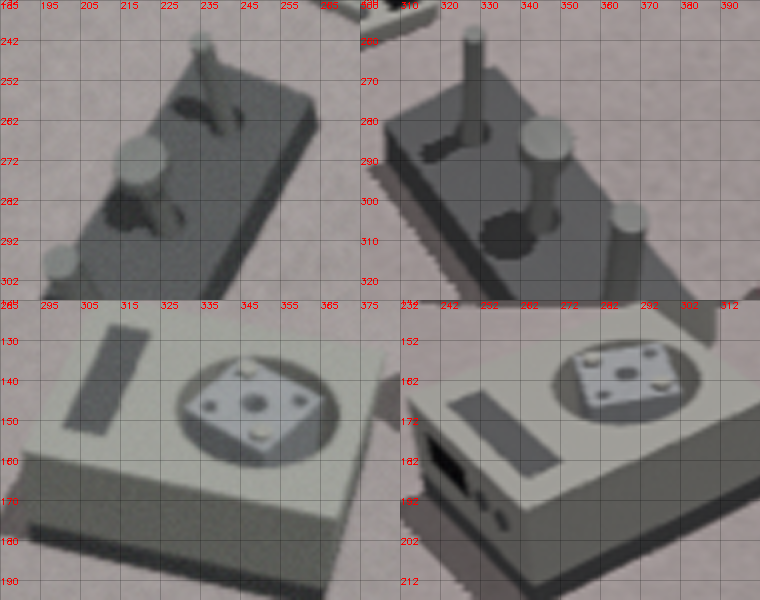

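The thick rod is the one nearest the cameras (top at scene (200,297), side (367.5,304)). The block's bore is at scene (348.7,146), side (288.8,160). I'll triangulate these.

```bash
cat > h.py <<'E'
from rig import robot
import cv2,numpy as np
def ray(n,uv,c=None):
    c=c or robot.camera_info(n); R=cv2.Rodrigues(np.array(c["rvec"],float))[0]
    p=(np.array(uv,float)-[c["cx"],c["cy"]])/[c["fx"],c["fy"]]
    if n=="wrist":
        t=np.linalg.norm(p); d=np.r_[p/t*np.sin(t),np.cos(t)] if t>1e-9 else np.array([0,0,1.])
    else: d=np.r_[p,1]
    d=R.T@d
    return -R.T@np.array(c["tvec"],float), d/np.linalg.norm(d)
def onplane(n,uv,z,c=None):
    o,d=ray(n,uv,c); return o+d*(z-o[2])/d[2]
def tri(rs):
    A=sum(np.eye(3)-np.outer(d,d) for o,d in rs); b=sum((np.eye(3)-np.outer(d,d))@o for o,d in rs)
    return np.linalg.solve(A,b)
def down(yaw):  # tool x at yaw, z down
    c,s=np.cos(yaw),np.sin(yaw); return np.array([[c,s,0],[s,-c,0],[0,0,-1.]])
E
python3 - <<'E'
from h import *
for k,a,b,z in [("thick",(200,297),(367.5,304.3),.108),("knob",(220,272),(346.3,284.5),.096),("thin",(235.5,242.5),(328.3,258.3),.108),("bore",(348.7,146),(288.8,160.3),.09),("well",(349.5,148),(288.5,162.5),.082)]:
    print(k,tri([ray("scene",a),ray("side",b)]).round(4),onplane("scene",a,z).round(4),onplane("side",b,z).round(4))
s=robot.get_state(); c=robot.camera_info("wrist"); R=cv2.Rodrigues(np.array(c["rvec"],float))[0]
print("wristcam in tool",(s["tool_rot"].T@(-R.T@c["tvec"]-s["ee_pos"])) .round(3), (s["tool_rot"].T@R[2]).round(2),c["fx"])
E
```

```text
thick [ 0.5077 -0.2414  0.107 ] [ 0.5076 -0.2404  0.108 ] [ 0.5074 -0.2433  0.108 ]
knob [ 0.5019 -0.1815  0.093 ] [ 0.5031 -0.1817  0.096 ] [ 0.5008 -0.1842  0.096 ]
thin [ 0.4965 -0.1214  0.1058] [ 0.4973 -0.1217  0.108 ] [ 0.4957 -0.1238  0.108 ]
bore [0.5693 0.2388 0.0875] [0.5695 0.2382 0.09  ] [0.5677 0.2332 0.09  ]
well [0.5699 0.2438 0.0771] [0.5711 0.2408 0.082 ] [0.5672 0.235  0.082 ]
wristcam in tool [ 0.082 -0.001 -0.161] [-0.28 -0.    0.96] 309.70691628693146
```

```bash
python3 - <<'E'
from h import *
for k,n,uv,z in [("bottle base","scene",(404,154),0),("bottle base side","side",(301,152),0),("box front corner","scene",(440,145),0),("box left","scene",(388,105),0),("box top front","scene",(447,95),.2),("pink base","scene",(247,350),0),("warm corner","scene",(365,190),0),("warm top corner","scene",(369,174),.082),("warm top left","scene",(291,158),.082)]:
    print(k,onplane(n,uv,z).round(3))
for yaw in (95.7,113,60,-84):
  for p in ([.569,.238,.14],[.569,.238,.3],[.5077,-.2414,.09],[.5077,-.2414,.3]):
    q=robot.ik(p,down(np.radians(yaw))); print(yaw,p,None if q is None else np.round(q,2))
print(robot.get_state()["time"])
E
```

```text
bottle base [0.68 0.37 0.  ]
bottle base side [0.667 0.379 0.   ]
box front corner [0.756 0.45  0.   ]
box left [0.565 0.551 0.   ]
box top front [0.739 0.383 0.2  ]
pink base [ 0.596 -0.256  0.   ]
warm corner [0.637 0.203 0.   ]
warm top corner [0.646 0.183 0.082]
warm top left [0.463 0.145 0.082]
95.7 [0.569, 0.238, 0.14] [-0.81  0.53  0.49  1.72 -0.3   0.96 -0.11]
95.7 [0.569, 0.238, 0.3] [-0.81  0.37  0.49  1.56 -0.18  1.26 -0.2 ]
95.7 [0.5077, -0.2414, 0.09] [-0.18  0.59  0.75  1.9  -0.53  0.86  0.94]
95.7 [0.5077, -0.2414, 0.3] [-0.37  0.36  0.98  1.7  -0.31  1.25  0.78]
113 [0.569, 0.238, 0.14] [-0.76  0.52  0.42  1.72 -0.25  0.95  0.16]
113 [0.569, 0.238, 0.3] [-0.77  0.36  0.43  1.56 -0.16  1.26  0.09]
113 [0.5077, -0.2414, 0.09] [-0.21  0.61  0.79  1.9  -0.56  0.87  1.27]
113 [0.5077, -0.2414, 0.3] [-0.5   0.46  1.21  1.71 -0.45  1.29  1.2 ]
60 [0.569, 0.238, 0.14] [-0.87  0.55  0.58  1.73 -0.36  0.97 -0.68]
60 [0.569, 0.238, 0.3] [-0.88  0.39  0.58  1.56 -0.22  1.26 -0.79]
60 [0.5077, -0.2414, 0.09] [-0.17  0.59  0.74  1.9  -0.51  0.85  0.31]
60 [0.5077, -0.2414, 0.3] [-0.32  0.33  0.9   1.7  -0.27  1.24  0.12]
-84 [0.569, 0.238, 0.14] [-0.35  0.49 -0.12  1.71  0.07  0.94  2.74]
-84 [0.569, 0.238, 0.3] [-0.44  0.35 -0.01  1.54  0.    1.25  2.8 ]
-84 [0.5077, -0.2414, 0.09] [-0.38  0.77  1.08  1.91 -0.82  0.99 -1.96]
-84 [0.5077, -0.2414, 0.3] [-0.44  0.4   1.09  1.7  -0.37  1.26 -2.31]
0.1
```

```bash
python3 - <<'E'
from h import *
yaw=np.radians(95.7);D=down(yaw);b=np.array([.569,.237,0])
p=b-.082*D[:,0]
robot.move_ptp([.40,.45,.38],down(np.radians(130)))
robot.move_ptp(p+[0,0,.25],D)
robot.move_linear(p+[0,0,.17],velocity=.1)
robot.pause(.3)
s=robot.get_state();c=robot.camera_info("wrist");im=robot.grab_frame("wrist")
np.save("w1.npy",im);import pickle;pickle.dump(c,open("w1.pkl","wb"))
cv2.imwrite("pics/w1.png",im[:,:,::-1])
print(s["time"],s["ee_pos"],s["force"])
E
```

```text
3.9583 [0.57727998 0.15547712 0.17032931] [ 0.56388536  0.39621227 -0.38244065]
```

View pics/w1.png

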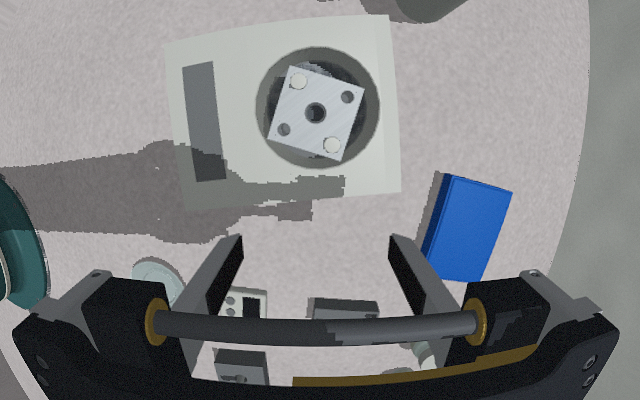

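The bore is at (315.5,113) in the wrist view, clear and unoccluded. Next I measure it with a mask and go to the rack for a close look.

```bash
python3 - <<'E'
from h import *
import pickle
im=np.load("w1.npy");c=pickle.load(open("w1.pkl","rb"));g=cv2.cvtColor(im,cv2.COLOR_RGB2GRAY)
m=(g[95:132,297:334]<120).astype(np.uint8)
n,l,st,ce=cv2.connectedComponentsWithStats(m)
i=l[18,18]; print("bore",st[i],ce[i]+[297,95])
b=onplane("wrist",ce[i]+[297,95],.09,c); print(b)
x,y,w,h,a=st[i]; print("width mm",[np.linalg.norm(onplane("wrist",(297+x,113),.09,c)-onplane("wrist",(297+x+w,113),.09,c)), np.linalg.norm(onplane("wrist",(315,95+y),.09,c)-onplane("wrist",(315,95+y+h),.09,c))])
b2=onplane("wrist",(297+x+(w-1)/2,95+y+(h-1)/2),.09,c);print(b2)
D=down(np.radians(95.7));r=np.array([.5077,-.242,0])
robot.move_linear(robot.get_state()["ee_pos"]+[0,0,.13],velocity=.2)
robot.gripper_to(.05)
robot.move_ptp(r-.06*D[:,0]+[0,0,.30],D)
robot.move_linear(r-.06*D[:,0]+[0,0,.2],velocity=.15)
robot.pause(.3)
s=robot.get_state();c=robot.camera_info("wrist");im=robot.grab_frame("wrist")
np.save("w2.npy",im);pickle.dump(c,open("w2.pkl","wb"))
cv2.imwrite("pics/w2.png",im[:,:,::-1])
print(s["time"],s["ee_pos"],s["force"],s["opening"])
E
```

```text
bore [  9   8  20  20 327] [315.39449541 112.55963303]
[0.56875311 0.2373416  0.09      ]
width mm [np.float64(0.015345828107024952), np.float64(0.015561685052483173)]
[0.56882901 0.2373958  0.09      ]
8.4417 [ 0.51386596 -0.3017494   0.20047612] [-0.12767684  0.30667701  0.229258  ] 0.049993521597132426
```

View pics/w2.png

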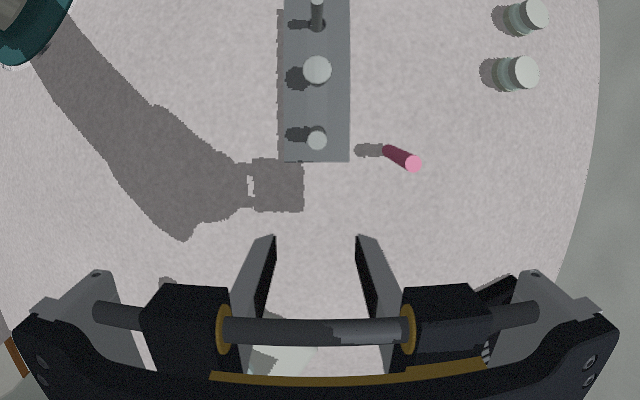

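Rod top is at (316.5,140), with free space on both jaw sides. I'll compute the position, check it and grasp.

```bash
python3 - <<'E'
from h import *
import pickle
im=np.load("w2.npy");c=pickle.load(open("w2.pkl","rb"));g=cv2.cvtColor(im,cv2.COLOR_RGB2GRAY)
m=(g[125:158,300:334]>cv2.threshold(g[132:148,308:326],0,255,cv2.THRESH_OTSU)[0]).astype(np.uint8)
n,l,st,ce=cv2.connectedComponentsWithStats(m); i=l[15,16]
print(st[i],ce[i]+[300,125])
uv=ce[i]+[300,125] if st[i][2]<26 else np.array([316.8,140.])
r=onplane("wrist",uv,.108,c);print("rod",r)
if np.linalg.norm(r[:2]-[.5077,-.2415])>.006: raise SystemExit("check")
D=down(np.radians(95.7))
robot.move_linear([r[0],r[1],.2],velocity=.1)
robot.move_linear([r[0],r[1],.09],velocity=.1,threshold=8) and print("TOUCH")
robot.pause(.2);print(robot.get_state()["ee_pos"],robot.get_state()["force"])
robot.gripper_to(0.0)
s=robot.get_state();print(s["time"],s["ee_pos"],s["force"],s["opening"])
E
```

```text
[  7   6  21  20 302] [316.94370861 140.2218543 ]
rod [ 0.50888828 -0.24226934  0.108     ]
[ 0.50912228 -0.24228401  0.09038557] [ 0.5283693  -0.9100963   0.05923569]
11.325 [ 0.50888034 -0.24230065  0.08998673] [ 0.26151512 -0.20837486 -0.02628355] 0.015361952243662033
```

```bash
python3 - <<'E'
from h import *
D=down(np.radians(95.7))
p=robot.get_state()["ee_pos"]
robot.move_linear([p[0],p[1],.12],velocity=.06)
robot.move_linear([p[0],p[1],.28],velocity=.2)
robot.move_ptp([.5688,.2374,.28],D)
robot.move_linear([.5688,.2374,.185],velocity=.12)
robot.pause(.4)
s=robot.get_state();print(s["time"],s["ee_pos"],s["force"],s["moment"],s["opening"])
ims=[robot.grab_frame(n)[:,:,::-1] for n in("scene","side","wrist")]
for n,i in zip("abc",ims): cv2.imwrite(f"pics/raw_{n}.png",i)
E=[cv2.resize(i[y:y+75,x:x+100],(400,300),interpolation=cv2.INTER_CUBIC) for i,x,y in((ims[0],300,90),(ims[1],240,95))]
w=cv2.resize(ims[2][190:390,190:450],(390,300))
cv2.imwrite("pics/held.png",np.vstack([np.hstack(E),np.hstack([w,np.zeros((300,410,3),np.uint8)])]))
E
```

```text
16.025 [0.56883436 0.23747869 0.18517516] [ 0.34555308 -0.59883234 -1.68344751] [-0.0796121   0.06978252  0.01041855] 0.01532873931363391
```

View pics/held.png

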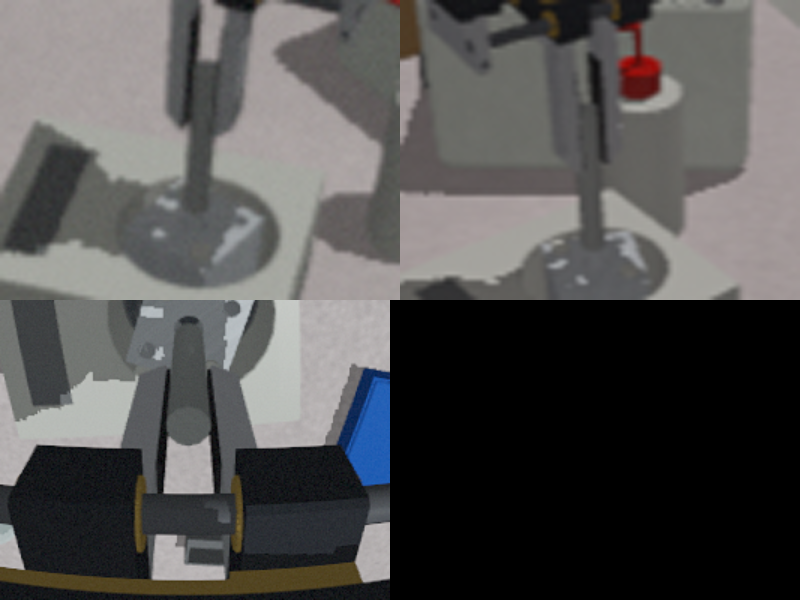

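The held view shows the rod upright in the jaws with its end over the bore. Now gentle probing with a small force threshold.

```bash
cat > probe.py <<'E'
from h import *
def search(c,offs,tmax=40,zt=.172):
    for dx,dy in offs:
        x,y=c[0]+dx,c[1]+dy
        robot.move_linear([x,y,zt+.0025],velocity=.02)
        hit=robot.move_linear([x,y,zt-.006],velocity=.012,threshold=3.5)
        s=robot.get_state(); print(np.round([dx*1e3,dy*1e3],2),hit,s["ee_pos"].round(4),s["force"].round(1),s["moment"].round(2),round(s["time"],1))
        if not hit: return (x,y)
        if s["time"]>tmax: return None
E
python3 - <<'E'
from probe import *
a=np.radians(np.arange(0,360,60))
offs=[(0,0)]+[(.001*np.cos(t),.001*np.sin(t)) for t in a]
print(search((.5688,.2374),offs,28))
E
```

```text
[0. 0.] False [0.5688 0.2374 0.1661] [ 0.1  0.3 -0.7] [-0.08  0.05  0.04] 17.7
(0.5688, 0.2374)
```

In without contact. Going down in steps, then pressing on the lifter.

```bash
python3 - <<'E'
from probe import *
P=lambda t,h:(lambda s:print(t,h,s["ee_pos"].round(4),s["force"].round(1),s["moment"].round(2),round(s["time"],1)))(robot.get_state())
x,y=.5688,.2374
h=robot.move_linear([x,y,.1445],velocity=.025,threshold=6);P("in",h)
if not h:
    h=robot.move_linear([x,y,.1395],velocity=.012,threshold=4);P("lifter",h)
    h=robot.move_linear([x,y,.1315],velocity=.01,threshold=16);P("press",h)
    robot.pause(.3);P("hold","")
E
```

```text
in False [0.5689 0.2374 0.1447] [ 0.6 -0.2 -1.5] [-0.1   0.07 -0.  ] 18.7
lifter True [0.5689 0.2374 0.1404] [0.8 0.3 2.5] [ 0.02 -0.15  0.03] 19.1
press True [0.5692 0.2376 0.1328] [-2.   0.4  9.3] [-0.16  0.7  -0.04] 19.9
hold  [0.5692 0.2375 0.1328] [-2.9 -0.4  9.2] [-0.15  0.67 -0.01] 20.2
```

```bash
python3 - <<'E'
from probe import *
P=lambda t,h:(lambda s:print(t,h,s["ee_pos"].round(5),s["force"].round(1),s["moment"].round(2),round(s["time"],1)))(robot.get_state())
p=robot.get_state()["ee_pos"]
h=robot.move_linear([.5690,.2375,.1305],velocity=.005,threshold=15);P("press2",h)
robot.pause(.4);P("hold","")
E
```

```text
press2 True [0.56936 0.23756 0.13275] [-4.4 -2.  11.2] [-0.3   1.17 -0.04] 20.5
hold  [0.56934 0.23755 0.13273] [-1.8 -0.7 11.4] [-0.29  1.1   0.04] 20.9
```

```bash
python3 - <<'E'
from h import *
import pickle
robot.gripper_to(.05)
D=down(np.radians(95.7));p=robot.get_state()["ee_pos"]
print(p, robot.get_state()["opening"])
robot.move_linear([p[0],p[1],.25],velocity=.12)
q=np.array([p[0],p[1],.25])-.082*D[:,0]
robot.move_linear(q,velocity=.2);robot.pause(.3)
c=robot.camera_info("wrist")
ims=[robot.grab_frame(n)[:,:,::-1] for n in("wrist","scene","side")]
pickle.dump((c,ims),open("f.pkl","wb"))
def crop(im,x,y,w=100,h=75,s=4):
    k=cv2.resize(im[y:y+h,x:x+w],None,fx=s,fy=s,interpolation=cv2.INTER_CUBIC)
    for i in range(0,w,10): cv2.putText(k,str(x+i),(i*s,8),0,.3,(0,0,255),1); k[:, i*s]=k[:, i*s]*.85
    for i in range(0,h,10): cv2.putText(k,str(y+i),(0,i*s+4),0,.3,(0,0,255),1); k[i*s]=k[i*s]*.85
    return k
cv2.imwrite("pics/fin.png",np.vstack([np.hstack([crop(ims[1],300,90),crop(ims[2],240,110)]),np.hstack([crop(ims[0],265,70),cv2.resize(ims[1],(400,250))[:300] if 0 else cv2.copyMakeBorder(cv2.resize(ims[1],(400,250)),0,50,0,0,0)])]))
print(robot.get_state()["time"])
E
```

```text
[0.56938582 0.23758427 0.1322644 ] 0.050060948208265545
23.7167
```

View pics/fin.png

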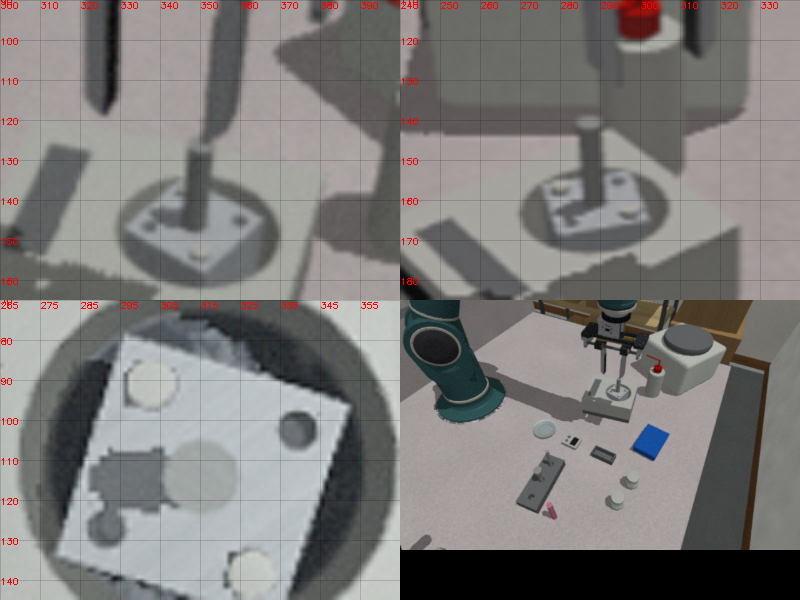

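Rod stands upright in the bore, jaws clear, other rods in place. Its top is at scene (350,126.5), side (287,140.5). I'll check the height, then regrip and press once more, unstressed, to confirm the stop.

```bash
python3 - <<'E'
from h import *
P=lambda t,h:(lambda s:print(t,h,s["ee_pos"].round(5),s["force"].round(1),s["moment"].round(2),s["opening"].round(4),round(s["time"],2)))(robot.get_state())
print("top",tri([ray("scene",(350,126.5)),ray("side",(287,140.5))]).round(4))
x,y=.5690,.2375
robot.move_linear([x,y,.25],velocity=.2)
robot.move_linear([x,y,.136],velocity=.1,threshold=8);P("at","")
robot.gripper_to(0.);P("grip","")
z=robot.get_state()["ee_pos"][2]
for k in range(1,8):
    h=robot.move_linear([x,y,z-.0004*k],velocity=.004,threshold=12);P("press",h)
    if h or robot.get_state()["force"][2]>15: break
E
```

```text
top [0.5682 0.2386 0.1483]Traceback (most recent call last):
  File "<stdin>", line 6, in <module>
  File "<stdin>", line 2, in <lambda>
  File "<stdin>", line 2, in <lambda>
AttributeError: 'float' object has no attribute 'round'
```

```bash
python3 - <<'E'
from h import *
P=lambda t,h:(lambda s:print(t,h,s["ee_pos"].round(5),s["force"].round(1),s["moment"].round(2),round(s["opening"],4),round(s["time"],2)))(robot.get_state())
x,y=.5690,.2375
P("at","")
robot.gripper_to(0.);P("grip","")
z=robot.get_state()["ee_pos"][2]
for k in range(1,8):
    h=robot.move_linear([x,y,z-.0004*k],velocity=.004,threshold=12);P("press",h)
    if h or robot.get_state()["force"][2]>15: break
E
```

```text
at  [0.56934 0.23762 0.13662] [ 0.1 -0.5  0. ] [-0.08  0.09  0.  ] 0.0499 25.57
grip  [0.56899 0.23751 0.13601] [-1.1 -1.3  1.5] [-0.08  0.11  0.04] 0.0151 26.2
press False [0.56916 0.23752 0.13595] [-1.6  0.1  5.5] [-0.14  0.53  0.01] 0.0154 26.45
press False [0.56929 0.23759 0.13589] [-2.2 -0.3 10.8] [-0.22  0.82  0.08] 0.0156 26.7
press False [0.56943 0.23759 0.13584] [-4.  -1.4 15.2] [-0.27  1.21 -0.  ] 0.0151 26.95
```

A hard stop at once (0.17 mm at 15 N): it is home. Releasing, backing off and checking.

```bash
python3 - <<'E'
from h import *
robot.move_linear([.5690,.2375,.1359],velocity=.004)
robot.gripper_to(.05)
robot.move_linear([.5690,.2375,.30],velocity=.12)
robot.move_ptp([.50,.02,.38],down(np.radians(95.7)));robot.pause(.8)
a=robot.grab_frame("scene")[:,:,::-1];b=robot.grab_frame("side")[:,:,::-1]
cv2.imwrite("pics/last.png",np.hstack([cv2.resize(a[80:350,180:480],(390,351)),cv2.resize(b[80:360,200:480],(390,351))]))
s=robot.get_state();print(s["time"],s["force"],s["ee_pos"])
E
```

```text
31.4583 [-0.12751277 -0.58317824 -0.12752795] [0.50000386 0.01999452 0.38002755]
```

View pics/last.png

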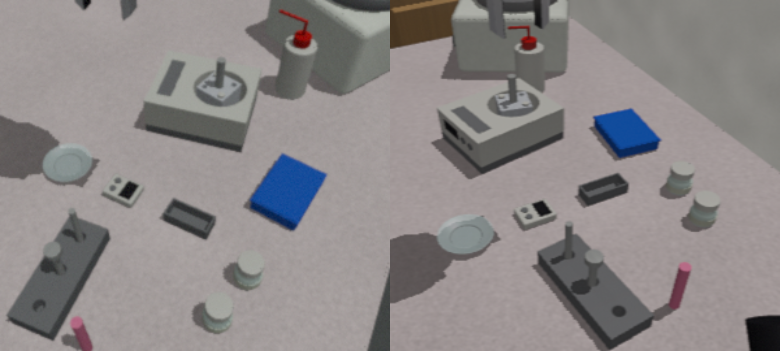

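Both views show the rod standing in the block (crop positions (220,70) and (513,88)), the other two rods still in the rack, everything else in place and the gripper clear.

```bash
python3 -c "
from rig import robot
robot.sign_off()"
```

```text
the job is handed in; nothing more can be done
```

The thick check rod is seated in the warmer's bore and released, and the job is handed in at about 31 s of the 72 s allowed.

- **Finding the bore:** I measured it from the wrist camera at (0.569, 0.237). The rod's end went in on the first gentle probe without touching the block's top.
- **Pressing home:** the end met the lifter at a tool height of about 140.4 mm and stopped at 132.8 mm, against about 133 mm expected. After letting go, I gripped it again and pressed to about 15 N. It gave only 0.17 mm, so it is on a hard stop.
- **Rod height:** the cameras put the rod's top at 148.3 mm, against 151 mm when fully home. The same cameras read the block's top 2.5 mm low, so corrected this is 150.8 mm and agrees.
- **Last look:** the rod stands upright in the bore. The other two rods and everything else look unmoved, and the gripper touches nothing.

No check failed. One script stopped on a print error with the open gripper around the seated rod. Nothing was disturbed, and I carried on from there.

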